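# Seat and clamp a strip in the dowel-drilling jig

### The arm

A 6-joint arm with a two-finger parallel gripper is mounted at the origin on a cart in front of the work surface, level with it; the furniture and walls round the work are solid. World frame = base frame: x ahead of the robot, y to its left, z up, the work surface at z = 0. Lengths are in m, angles in rad, forces in N, time in s.
With the tool pointing down it reaches from about 0.225 to 0.875 m from the base axis. Payload 3.4 kg.
Tool frame: the origin (TCP) lies at the very end of the fingers, on their centre line; the grasp point (between the pads) lies 19 mm behind it; z points along the fingers, y is the line along which they close (so a half turn about z gives the same grasp; the last joint's range is limited). The gripper opens to 85 mm and grips with 20 to 120 N. Pads are 22 mm wide; open, the fingers measure 114 mm over their backs; the gripper's body (76 mm by 85 mm) begins 54 mm behind the grasp point. The pads swing forward as they close: fully open they stand 13 mm farther back than shut.
Start: joints at [-1.328, 0.276, 1.505, -0, 1.361, -0.121], TCP at [0.205, -0.537, 0.196] pointing down, gripper open.
Joint ranges: [-2.89, 2.89], [-0.75, 2.08], [0.22, 2.7], [-1.18, 4.32], [0.11, 2.71], [-2.7, 2.7]. Speed limits (rad/s): [2.57, 2.57, 3.14, 3.14, 3.14, 3.14].

### API

Orientations are given as a unit quaternion [w, x, y, z].
In Python, from rig import readout, vision, manip gives the robot as it stands.
- The arm moves only by the shell command python3 -m handwheel 'ROWS' [FORCE]. ROWS is JSON, a list of rows, each a list of 3 entries, a list of its own where there are three numbers: the shift along the tool's x, y, z in mm, then the turn, a rotation vector about the tool's x, y, z in units of 6 degrees (1.0 is 6 degrees), then the closure, from -1 (fully open) to 1 (shut), so that 0 is half open. A call has 1 to 20 rows; each row shifts and turns the commanded pose from where the row before left it, along the tool's axes as they then stand; what a row does not reach is not made up. A row lasts 1/8 s, in which the tool goes at most 62.5 mm and 10.7 degrees, less where a joint would pass 70% of its speed; a pose out of reach is approached as far as the arm can. A call is refused whole if a number of a shift passes 62.5 or a number of a turn 1, either way. A call with a gripper value outside its range is refused whole. The fingers move at their own pace and stop on an object; FORCE is the grip in N (left out, the last holds). Time passes only in rows, so rows that do not move let the fingers close. It gives the time, the measured TCP pose, the force, the opening and the grip force at its end, in the units of the state.
- readout.get_state(): the state, without advancing time (a new reading comes with each control period).
- vision.get_image(name): name is "scene" or "top"; returns the picture (384x512x3 uint8, blue, green, red); there is no depth.
- vision.camera_params(name): a dict with "intrinsics" (3x3 intrinsics, pixels), "rvec" (rotation vector, rad) and "tvec" (3), from world to camera coordinates, as OpenCV has them. Camera axes: x right, y down, z forward; pixel columns grow to the right and rows downward; lengths in m; the calibration is good to about 2 mm. A picture is of the moment at which its call begins. camera_params takes no time and is no camera call.
- manip.sign_off(): hands the job in; it is judged then, once.
The state is a dict: "clock": time; "qpos": joint angles; "qd": joint speeds; "effort": joint torques, N m; "position": TCP position; "ee_rot": TCP orientation; "contact_force": force on the tool from outside, world axes, zero at the start; "moment": the same for the moment, N m; "width": finger opening in m; "gripper_force": force on a finger pad.
Only numpy, scipy, OpenCV 4.12 (cv2) and the standard library are available. Lean on these libraries where they do the work, as an engineer would, in place of code of your own. Each camera call takes 0.05 s, during which the arm holds its last target. There are 200 camera calls.

### The job

Set up the loose strip of wood in the dowel-drilling jig: push it back flat against the dark wooden fence and along the fence until its end is fully against the aluminium drill-guide block. Then turn the clamp's wing screw clockwise by repeated strokes of a fingertip on its wings until it is tight, so that its foot clamps the strip there. Work with gentle pushes only: do not lift or tip the strip, do not grip or force the screw, and leave the tape measure, marker pen and glue bottle where they are.

Things in the scene. Friction and masses are not known exactly. Their poses are not given: they have to be found in the camera images.
- dowel_jig: Fixed drilling jig: pale plywood baseboard 205 x 270 x 15 mm with a dark wooden fence, an aluminium guide block and a blue clamp bracket. Origin: centre of the board's underside, at bench height. x points from the open front (robot side) to the fence, y (left, seen from the front) to the guide block, z up. The wing screw is its highest part.
- fence_face (a point): Middle of the strip's place on the fence's flat front face, at x = 45, y = 20, z = 22 mm in the jig's frame. The face runs along the jig's y from -105 to +80 mm and is 14 mm high above the board.
- guide_face (a point): Point on the flat face of the aluminium guide block (two steel drill bushings), at x = 26, y = 80, z = 24.5 mm in the jig's frame. The face runs along the jig's x from -22 to +54 mm; the block's bolts end 53 mm above the bench.
- wood_strip: Loose wooden strip, 38 (x) x 120 (y) x 19 (z) mm, lying flat on the baseboard in front of the fence, 40 to 90 g. Origin: centre of its underside; y along its length. Fully home its origin is at x = 26, y = 20, z = 15 mm in the jig's frame, its length along the jig's y, under the clamp foot, which starts 2 to 5 mm above its top. Raising it by 8 mm or tipping it by 0.2 rad counts as lifting.
- wing_hub (a point): Point on the steel wing screw's vertical axis (x = 26, y = 57 mm in the jig's frame) at mid-height of its wings: 76 mm above the bench when backed out, 70 when tight. Hub radius 9.5 mm; two flat upright wings 180 degrees apart, 6 mm thick, reach 34 mm from the axis and 9 mm above and below this point. Squeezing or pushing the screw with over 35 N counts as gripping or forcing it.
- wing_tip (a point): Centre of one of the two wing lobes, 25.5 mm from wing_hub at the same height; the other lobe is 180 degrees round. Shows which way the wings point.
- wing_screw (a joint): Turn in rad, grows clockwise from above (tightening). In the jig's frame the wing_tip lies at minus this angle from x (counter-clockwise positive). Starts at 0 to 6.3, 3 mm down a turn; the foot meets the strip at 10.5, then presses some 18 N more a rad; hard stop (tight) at 12.3. Friction: 1 to 2 N at a wing; stays where left. Near the stop push slowly, 0.05 m/s, and stop at about 5 N.
- clamp_spindle: Screw spindle with black rubber foot (18 mm across) that goes down as the wings turn, and carries them. Origin: centre of the foot's underside. It runs through the blue bracket arm, which reaches forward from behind the fence, 24 to 28 mm wide, to 14 mm in front of the axis; arm and boss fill 46 to 58 mm above the bench.
- tape_measure: Yellow tape measure, 41 x 86 x 66 mm, loose on the bench left of the jig. Origin: centre of its underside. Leave alone.
- marker_pen: White marker pen with blue cap, 17 x 135 x 16 mm, lying loose on the bench right of the jig. Origin: centre of its underside. Leave alone.
- glue_bottle: Yellow glue bottle with red cap, 42 x 55 x 160 mm, standing loose on the bench behind the jig, at its right. Origin: centre of its underside. Leave alone.
Things that resemble listed ones, but are neither listed nor needed, are in the scene too. There is more than one size of the wood_strip; the one meant has the size given above.

How it is judged:
By the outcome, as a careful person would: the job done as asked, in the order asked, and still so for the second after the job is handed in, with the robot touching nothing.
It also fails if it takes over 72 s, if anything falls off the work surface, if the arm or the gripper's body presses on something with over 40 N, if the wrist force passes 120 N, or if a joint passes its speed limit or range.

## Working session

There is one attempt and no reset: what is moved stays moved. The work goes in short steps, Python scripts to look and compute and a shell command to move; the robot and the scene stay as the last step left them, time stands still between calls to the robot, and variables do not carry over. Pictures are saved under pics/ and viewed, at most 10 in all, crops included, and the job is handed in when it is done.

```bash
ls; mkdir -p pics; python3 - <<'E'
from rig import readout, vision
import cv2,numpy as np
for n in("top","scene"):
    im=vision.get_image(n); cv2.imwrite(f"pics/{n}0.png",im)
    p=vision.camera_params(n); R=cv2.Rodrigues(np.array(p["rvec"]))[0]
    print(n,p, -R.T@np.array(p["tvec"]).ravel())
s=readout.get_state(); print(s)
E
```

```text
pics
top {'intrinsics': array([[442.16136354,   0.        , 258.60149467],
       [  0.        , 442.16136354, 192.76649384],
       [  0.        ,   0.        ,   1.        ]]), 'rvec': array([ 2.1826304 , -2.21338459,  0.04675385]), 'tvec': array([0.04788966, 0.59390528, 1.01494677])} [0.54886923 0.03797746 1.04040095]
scene {'intrinsics': array([[401.9852881 ,   0.        , 255.28652894],
       [  0.        , 401.9852881 , 188.28394455],
       [  0.        ,   0.        ,   1.        ]]), 'rvec': array([ 2.04627645, -0.71931716,  0.40695321]), 'tvec': array([-0.44126461,  0.29478748,  0.54047135])} [ 0.15188519 -0.50420004  0.54445992]
{'clock': 0.1, 'qpos': array([-1.32801060e+00,  2.76558577e-01,  1.50600905e+00, -1.43996405e-06,
        1.36068972e+00, -1.21002026e-01]), 'qd': array([ 0.00115827, -0.00066634, -0.00220568,  0.00094736, -0.00066693,
        0.00156091]), 'effort': array([ 1.02061753e-03, -4.17698228e+01, -2.46405298e+01, -1.17775944e-04,
        5.82668436e-03, -9.23360460e-06]), 'position': array([ 0.20446108, -0.53686002,  0.19520995]), 'ee_rot': array([-8.30758877e-04,  9.83502501e-01,  1.80892614e-01, -5.13543890e-05]), 'contact_force': array([-0.29823694,  0.39520385,  0.25283887]), 'moment': array([-0.02156811,  0.00088018,  0.00374709]), 'gripper_force': 0.0, 'width': 0.08514285308170547}
```

View pics/top0.png

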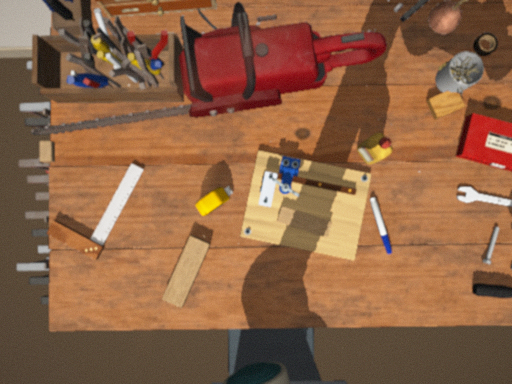

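View pics/scene0.png

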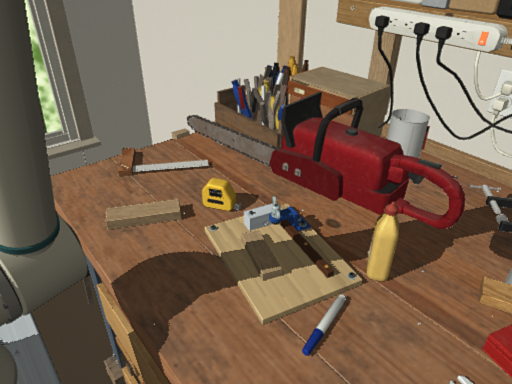

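The top view shows the jig with corners at about (258,150), (370,175), (355,258) and (241,235). The block is near (268,188), the blue bracket near (289,168), and the strip is in shadow near (303,215). I need enlarged crops.

```bash
python3 - <<'E'
import cv2,numpy as np
def enh(i): return (255*(i/255.)**0.6).astype('uint8')
t=cv2.imread("pics/top0.png")[145:265,235:385]; cv2.imwrite("pics/topc.png",enh(cv2.resize(t,None,fx=5,fy=5,interpolation=cv2.INTER_CUBIC)))
t=cv2.imread("pics/scene0.png")[190:325,195:365]; cv2.imwrite("pics/scenec.png",enh(cv2.resize(t,None,fx=4.4,fy=4.4,interpolation=cv2.INTER_CUBIC)))
E
```

```text
(no output)
```

View pics/topc.png

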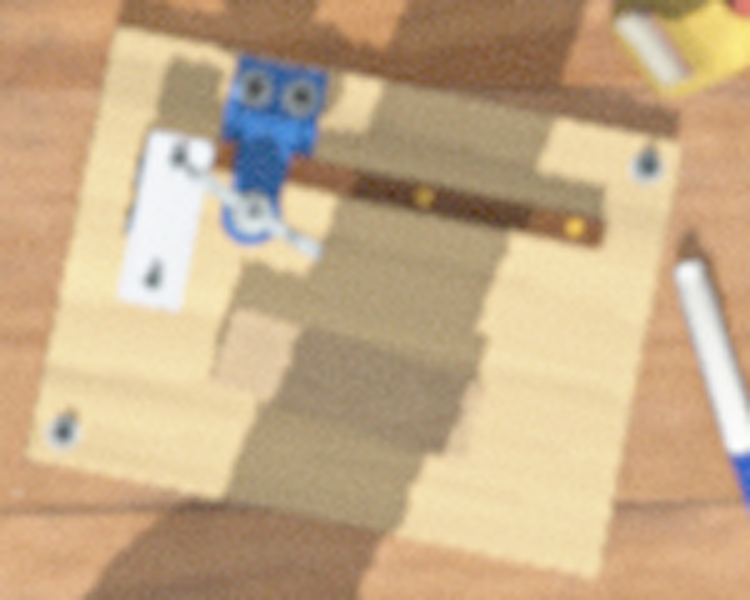

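View pics/scenec.png

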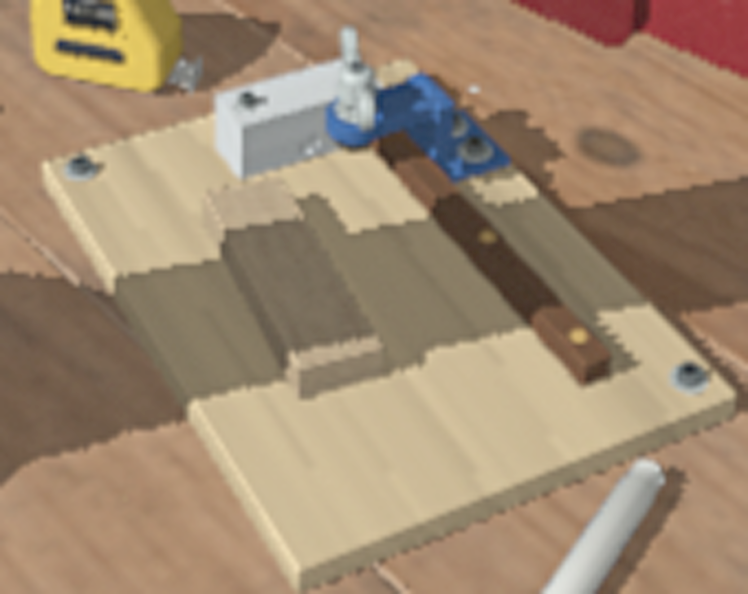

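The top crop shows board corners at (118,25), (682,138), (600,578) and (28,458). The wings run from (187,162) to (320,254) with the hub at (252,208). The strip's top has its left end at (237,308) to (213,380) and its right end near (482,378) to (458,455).
The scene crop shows the strip's near right end at (290,355), (382,340) and its left end at (205,195), (290,185).

```bash
cat > h.py <<'E'
import numpy as np,cv2
from rig import vision,readout
from scipy.spatial.transform import Rotation as Ro
def pix2w(n,uv,z):
    p=vision.camera_params(n);R=cv2.Rodrigues(p["rvec"])[0];c=-R.T@np.ravel(p["tvec"])
    d=(R.T@np.linalg.inv(p["intrinsics"])@np.c_[np.atleast_2d(uv),np.ones(len(np.atleast_2d(uv)))].T).T
    return c+d*((z-c[2])/d[:,2])[:,None]
def w2pix(n,X):
    p=vision.camera_params(n);return cv2.projectPoints(np.atleast_2d(X).astype(float),p["rvec"],p["tvec"],p["intrinsics"],None)[0][:,0]
def top(c): return (np.array(c)+.5)/5-.5+[235,145]
def sc(c): return (np.array(c)+.5)/4.4-.5+[195,190]
E
python3 - <<'E'
from h import *
np.set_printoptions(precision=4,suppress=True)
L=np.array([[102.5,135],[102.5,-135],[-102.5,-135],[-102.5,135]])/1e3
W1=pix2w("top",top([[118,25],[682,138],[600,578],[28,458]]),.015)[:,:2]
W2=pix2w("scene",sc([[735,393],[300,577],[45,165]]),.015)[:,:2]
def fit(L,W):
    a=L-L.mean(0);b=W-W.mean(0);th=np.arctan2((a[:,0]*b[:,1]-a[:,1]*b[:,0]).sum(),(a*b).sum())
    R=np.array([[np.cos(th),-np.sin(th)],[np.sin(th),np.cos(th)]]);return th,R,W.mean(0)-R@L.mean(0)
for l,W in((L,W1),(L[1:],W2)):
    th,R,t=fit(l,W);print(th,t,((l@R.T+t-W)*1e3).round(1).tolist())
th,R,t=fit(np.r_[L,L[1:]],np.r_[W1,W2]);print("both",th,t)
tj=lambda w:((w[:,:2]-t)@R*1e3).round(1).tolist()
print("strip top",tj(pix2w("top",top([[237,308],[213,380],[482,378],[458,455]]),.034)))
print("strip scene RL..",tj(pix2w("scene",sc([[290,185],[205,195],[382,340],[290,355]]),.034)))
print("wings",tj(pix2w("top",top([[187,162],[252,208],[320,254]]),.084)))
E
```

```text
-0.21520534586057058 [ 0.566  -0.0698] [[-0.2, 1.1], [-1.3, -1.2], [1.3, -0.3], [0.2, 0.5]]
-0.2164529240968165 [ 0.5662 -0.0707] [[1.0, -2.7], [0.4, 0.7], [-1.4, 2.0]]
both -0.2153418814264319 [ 0.5661 -0.0702]
strip top [[-15.9, 54.8], [-50.1, 59.0], [-24.8, -60.5], [-61.2, -56.6]]
strip scene RL.. [[-12.5, 46.9], [-50.5, 57.5], [-24.9, -59.1], [-62.8, -50.2]]
wings [[40.6, 90.9], [26.7, 59.3], [13.0, 26.6]]
```

```bash
cat >> h.py <<'E'
TH=-.2155;T=np.array([.566,-.070]);c,s=np.cos(TH),np.sin(TH);RJ=np.array([[c,-s],[s,c]])
def jig(w): return (np.atleast_2d(w)[:,:2]-T)@RJ*1e3
def where():
    s=readout.get_state();R=Ro.from_quat(s["ee_rot"],scalar_first=True).as_matrix()
    JT=np.eye(3);JT[:2,:2]=RJ
    print("t",s["clock"],"jig",jig(s["position"])[0].round(1),"z",round(s["position"][2]*1e3,1),"F",(JT.T@s["contact_force"]).round(2),"w",round(s["width"],4))
    Rd=JT@np.diag([1,-1,-1]); print("rotvec to go (units)",(Ro.from_matrix(R.T@Rd).as_rotvec(degrees=True)/6).round(2))
    return s,R
if __name__=="__main__":
    s,R=where()
    tgt=np.array([*(T+RJ@np.array([-90,-15])/1e3),.12]);print("tool shift",(R.T@(tgt-s["position"])*1e3).round(1))
    print("bottle,pen",jig(pix2w("scene",[[380,277],[345,297],[307,350]],0.)).round(),jig(pix2w("top",[[212,201]],.06)).round())
E
python3 h.py
```

```text
t 0.1 jig [-253.3 -533.4] z 195.2 F [-0.38  0.32  0.25] w 0.0851
rotvec to go (units) [-0.02  0.    5.53]
tool shift [ 420.5 -344.3   75.9]
bottle,pen [[ 147. -134.]
 [  58. -144.]
 [ -61. -205.]] [[-36. 210.]]
```

```bash
python3 -m handwheel '[[[35,-28.7,0],[0,0,0],0],[[35,-28.7,0],[0,0,0],0],[[35,-28.7,0],[0,0,0],0],[[35,-28.7,0],[0,0,0],0],[[35,-28.7,0],[0,0,0],0],[[35,-28.7,0],[0,0,0],0],[[35,-28.7,0],[0,0,0],0],[[35,-28.7,0],[0,0,0],0],[[35,-28.7,0],[0,0,0],0],[[35,-28.7,0],[0,0,0],0],[[35,-28.7,0],[0,0,0],0],[[35,-28.7,0],[0,0,0],0],[[0,0,20],[0,0,1],0],[[0,0,20],[0,0,1],0],[[0,0,20],[0,0,1],0],[[0,0,16],[0,0,1],0],[[0,0,0],[0,0,1],0],[[0,0,0],[0,0,0.53],0],[[0,0,0],[0,0,0],0]]' 20 | tail -c 600; python3 h.py | head -2
```

```text
clock: 2.48
position: [0.4742, -0.066, 0.1196]
ee_rot: [-0.0, 0.994, -0.107, -0.0]
contact_force: [0.1, 0.2, -0.3]
width: 0.0429
gripper_force: 0.0
t 2.475 jig [-90.5 -15.7] z 119.6 F [ 0.08  0.26 -0.29] w 0.0429
rotvec to go (units) [0.   0.01 0.01]
```

```bash
python3 -m handwheel '[[[0,0,25],[0,0,0],0],[[0,0,25],[0,0,0],0],[[0,0,25],[0,0,0],0],[[0,0,15],[0,0,0],0],[[0,0,9],[0,0,0],0],[[6,0,0],[0,0,0],0],[[6,0,0],[0,0,0],0],[[6,0,0],[0,0,0],0],[[6,0,0],[0,0,0],0],[[6,0,0],[0,0,0],0],[[6,0,0],[0,0,0],0],[[6,0,0],[0,0,0],0],[[6,0,0],[0,0,0],0],[[6,0,0],[0,0,0],0],[[6,0,0],[0,0,0],0]]' >/dev/null; python3 h.py | head -2; python3 - <<'E'
from h import *
i=vision.get_image("scene")[180:330,190:380];cv2.imwrite("pics/s1.png",cv2.resize(i,None,fx=4,fy=4,interpolation=cv2.INTER_CUBIC))
E
```

```text
t 4.35 jig [-29.7 -15.7] z 21.0 F [ 0.34  0.41 -0.49] w 0.0425
rotvec to go (units) [ 0. -0.  0.]
```

View pics/s1.png

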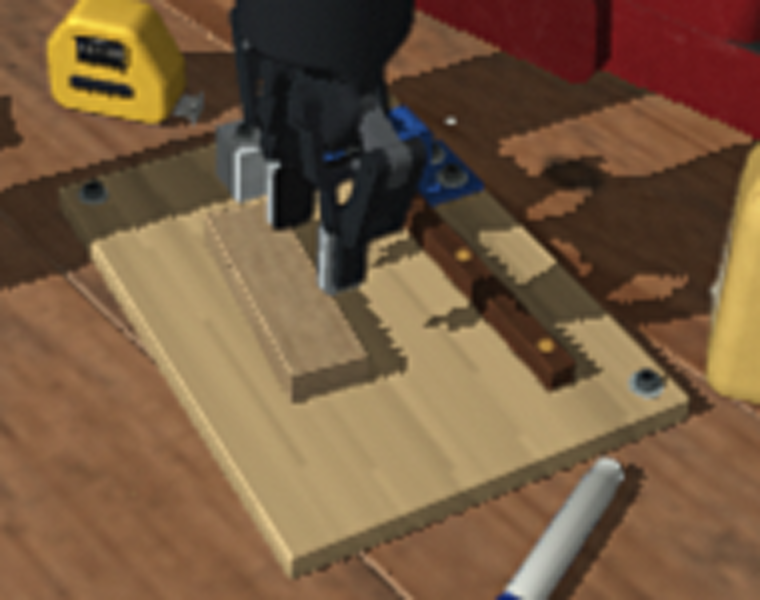

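The fingers are at crop (265–370, 60–290) and the strip is unmoved, with its near corner still at crop (295,372). The half-open tips stand higher than the TCP and may have passed over it. I'll check the tip height by projection.

```bash
python3 - <<'E'
from h import *
for z in(15,21,27,34,38,42):
    P=[[*(T+RJ@np.array([x,y])/1e3),z/1e3] for x,y in((-41,-51),(-41,-37),(-19,-51))]
    print(z,((w2pix("scene",P)-[190,180])*4+1.5).round().tolist())
E
```

```text
15 [[326.0, 379.0], [311.0, 360.0], [367.0, 364.0]]
21 [[326.0, 370.0], [311.0, 350.0], [368.0, 355.0]]
27 [[326.0, 360.0], [312.0, 341.0], [368.0, 345.0]]
34 [[327.0, 349.0], [312.0, 329.0], [369.0, 334.0]]
38 [[327.0, 342.0], [312.0, 323.0], [370.0, 327.0]]
42 [[327.0, 335.0], [313.0, 316.0], [370.0, 321.0]]
```

```bash
python3 - <<'E'
from h import *
i=vision.get_image("scene")[150:320,190:340];a=cv2.resize(i,(450,510),interpolation=cv2.INTER_CUBIC)
j=vision.get_image("top")[140:270,235:350];b=cv2.resize(j,None,fx=3,fy=3,interpolation=cv2.INTER_CUBIC);b=cv2.copyMakeBorder(b,0,510-b.shape[0],0,0,cv2.BORDER_CONSTANT)
cv2.imwrite("pics/s2.png",np.hstack([a,b]));print(readout.get_state()["position"])
E
```

```text
[ 0.53350168 -0.0789984   0.02094274]
```

View pics/s2.png

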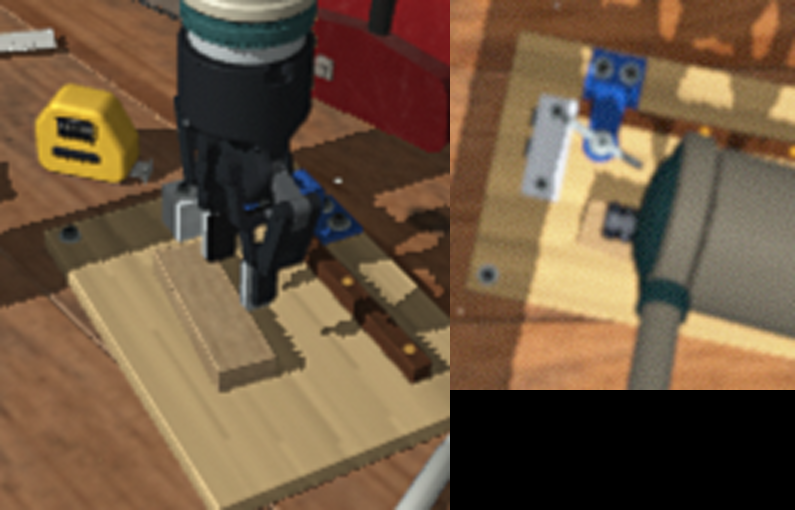

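```bash
python3 - <<'E'
from h import *
# tip corners, s1 crop: right finger bottom (322,285),(345,293),(365,283); left finger bottom (270,222),(297,230)
for z in(21,27,34,40,50):
    print(z,jig(pix2w("scene",(np.array([[322,285],[345,293],[365,283],[270,222],[297,230]])-1.5)/4+[190,180],z/1e3)).round().tolist())
E
```

```text
21 [[-15.0, 0.0], [-8.0, -10.0], [4.0, -8.0], [-16.0, 54.0], [-7.0, 42.0]]
27 [[-19.0, -6.0], [-11.0, -15.0], [1.0, -13.0], [-20.0, 48.0], [-10.0, 36.0]]
34 [[-23.0, -12.0], [-16.0, -22.0], [-4.0, -20.0], [-24.0, 40.0], [-14.0, 29.0]]
40 [[-26.0, -18.0], [-19.0, -28.0], [-7.0, -26.0], [-27.0, 34.0], [-18.0, 22.0]]
50 [[-32.0, -28.0], [-25.0, -38.0], [-13.0, -36.0], [-33.0, 23.0], [-24.0, 12.0]]
```

Projection suggests the tips sit higher than expected for a half-open hand. I'll back off, shut the fingers, and check the tip against the reported TCP.

```bash
python3 -m handwheel '[[[0,0,-25],[0,0,0],0],[[-25,0,-5],[0,0,0],1],[[-25,0,0],[0,0,0],1],[[-15,0,0],[0,0,0],1],[[0,0,0],[0,0,0],1],[[0,0,0],[0,0,0],1],[[0,0,10],[0,0,0],1],[[0,0,10],[0,0,0],1],[[0,0,0],[0,0,0],1]]' >/dev/null; python3 - <<'E'
from h import *
where()
i=vision.get_image("scene")[170:320,190:340];a=cv2.resize(i,(450,450),interpolation=cv2.INTER_CUBIC)
for z,cc in((0,(0,0,255)),):
    s=readout.get_state()["position"];u=((w2pix("scene",[s])[0]-[190,170])*3+1);print(u);cv2.circle(a,tuple(int(q) for q in u),3,cc,-1)
cv2.imwrite("pics/s3.png",a)
E
```

```text
t 5.625 jig [-96.1 -15.7] z 29.6 F [-0.11  0.73 -0.1 ] w -0.0001
rotvec to go (units) [-0.    0.03  0.  ]
[138.08435475 287.08853472]
```

View pics/s3.png

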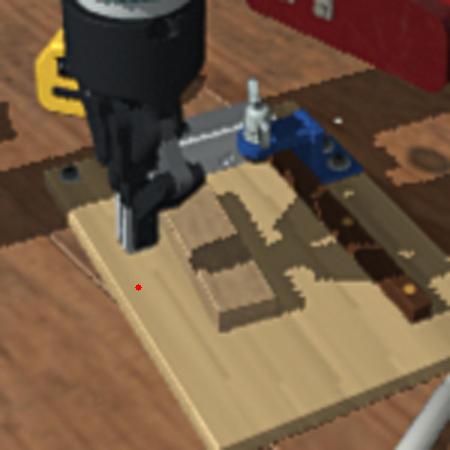

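The shut tip shows at crop (133,250), but the reported TCP projects to (138,287), so it's about 31 mm too high or offset in xy. I'll settle it with a gentle touch on the board.

```bash
python3 -m handwheel '[[[0,0,6],[0,0,0],1],[[0,0,4],[0,0,0],1],[[0,0,2],[0,0,0],1],[[0,0,1],[0,0,0],1],[[0,0,1],[0,0,0],1],[[0,0,0],[0,0,0],1]]' >/dev/null; python3 h.py|head -1;  python3 -m handwheel '[[[0,0,1],[0,0,0],1],[[0,0,1],[0,0,0],1],[[0,0,1],[0,0,0],1],[[0,0,0],[0,0,0],1]]' >/dev/null; python3 h.py|head -1; python3 - <<'E'
from h import *
i=vision.get_image("scene");j=vision.get_image("top");cv2.imwrite("pics/full_s.png",i);cv2.imwrite("pics/full_t.png",j)
cv2.imwrite("pics/s4.png",np.hstack([cv2.resize(i[170:320,190:320],(390,450)),cv2.resize(j[150:280,235:350],(398,450))]))
print((w2pix("scene",[readout.get_state()["position"]])[0]-[190,170])*3)
E
```

```text
t 6.425 jig [-95.1 -15.8] z 17.0 F [-0.66 -0.15 -0.01] w -0.0001
t 6.925 jig [-95.2 -15.8] z 13.9 F [-1.42  0.69 -0.63] w -0.0001
[138.2620843  305.26213449]
```

View pics/s4.png

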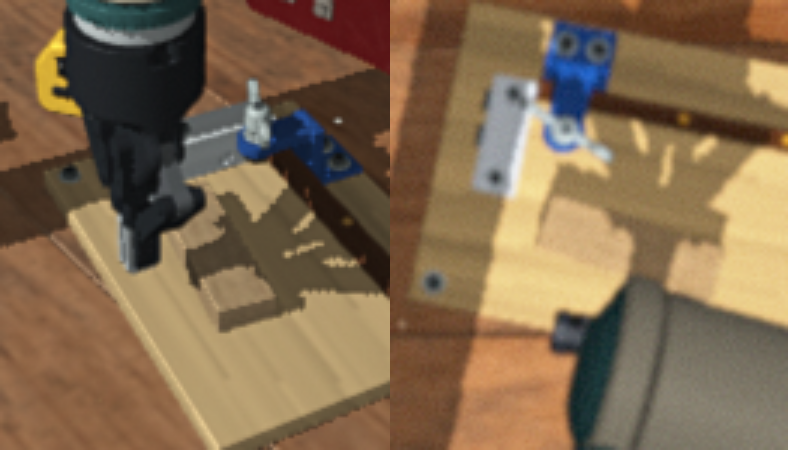

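No contact at z=14, and the visible tip at (135,268) is again about 37 px above the projection. The true tip is about 30 mm above the reported TCP. I'll find the board by touch.

```bash
python3 -m handwheel '[[[0,0,3],[0,0,0],1],[[0,0,3],[0,0,0],1],[[0,0,3],[0,0,0],1],[[0,0,2],[0,0,0],1],[[0,0,0],[0,0,0],1]]' >/dev/null; python3 h.py|head -1;  python3 -m handwheel '[[[0,0,2],[0,0,0],1],[[0,0,2],[0,0,0],1],[[0,0,2],[0,0,0],1],[[0,0,2],[0,0,0],1],[[0,0,0],[0,0,0],1]]' >/dev/null; python3 h.py|head -1; python3 - <<'E'
from h import *
i=vision.get_image("scene");cv2.imwrite("pics/s5.png",cv2.resize(i[170:320,190:340],(750,600)[::1] if 0 else (600,600),interpolation=cv2.INTER_CUBIC))
E
```

```text
t 7.65 jig [-95.3 -15.7] z 2.8 F [ 0.47 -0.43 -0.5 ] w 0.0
t 8.275 jig [-95.3 -15.7] z -5.2 F [ 0.71 -0.07 -0.32] w 0.0
```

View pics/s5.png

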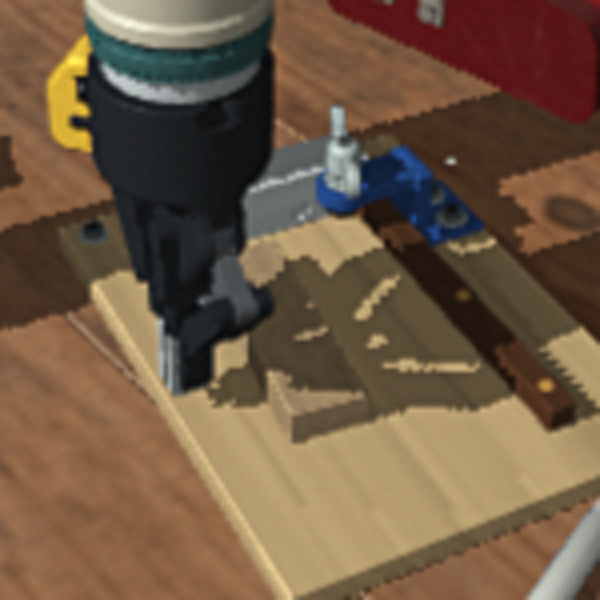

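The tip is at crop (172,395), still above the board. I have one picture left and will save it. I'll touch down to calibrate.

```bash
python3 -m handwheel '[[[0,0,2],[0,0,0],1],[[0,0,2],[0,0,0],1],[[0,0,1],[0,0,0],1],[[0,0,0],[0,0,0],1]]' >/dev/null; python3 h.py|head -1;  python3 -m handwheel '[[[0,0,1.5],[0,0,0],1],[[0,0,1.5],[0,0,0],1],[[0,0,0],[0,0,0],1]]' >/dev/null; python3 h.py|head -1;  python3 - <<'E'
from h import *
for z in(15,20,25,30,35): print(z,jig(pix2w("scene",(np.array([[172,395],[210,380]])-1.5)/4+[190,170],z/1e3)).round().tolist())
E
```

```text
t 8.825 jig [-95.3 -15.8] z -10.1 F [ 0.02 -0.06  0.23] w -0.0005
t 9.2 jig [-95.3 -15.7] z -13.1 F [-0.19  0.55 -1.16] w -0.0002
15 [[-98.0, -6.0], [-78.0, -5.0]]
20 [[-100.0, -11.0], [-80.0, -9.0]]
25 [[-102.0, -15.0], [-82.0, -14.0]]
30 [[-104.0, -20.0], [-84.0, -19.0]]
35 [[-106.0, -25.0], [-86.0, -24.0]]
```

```bash
R2='no'; for k in 1; do python3 -m handwheel '[[[0,0,1],[0,0,0],1],[[0,0,1],[0,0,0],1],[[0,0,1],[0,0,0],1],[[0,0,0],[0,0,0],1]]' >/dev/null; python3 h.py|head -1; done;  python3 -m handwheel '[[[0,0,1],[0,0,0],1],[[0,0,1],[0,0,0],1],[[0,0,0],[0,0,0],1]]' >/dev/null; python3 h.py|head -1;  python3 -m handwheel '[[[0,0,1],[0,0,0],1],[[0,0,1],[0,0,0],1],[[0,0,0],[0,0,0],1]]' >/dev/null; python3 h.py|head -1
```

```text
t 9.7 jig [-95.2 -15.8] z -16.1 F [ 0.2  -0.06  0.89] w 0.0002
t 10.075 jig [-95.2 -15.8] z -18.1 F [ 0.01  0.11 -0.71] w -0.0
t 10.45 jig [-95.2 -15.8] z -20.1 F [0.78 0.98 0.3 ] w -0.0001
```

```bash
python3 -m handwheel '[[[0,0,1],[0,0,0],1],[[0,0,1],[0,0,0],1],[[0,0,0],[0,0,0],1]]' >/dev/null; python3 h.py|head -1;  python3 -m handwheel '[[[0,0,1],[0,0,0],1],[[0,0,1],[0,0,0],1],[[0,0,0],[0,0,0],1]]' >/dev/null; python3 h.py|head -1
```

```text
t 10.825 jig [-95.  -15.8] z -20.3 F [-3.7  -0.21 16.15] w -0.0001
t 11.2 jig [-95.  -15.8] z -20.4 F [-8.7   0.05 33.79] w -0.0001
```

```bash
python3 - <<'E'
from h import *
i=vision.get_image("scene");cv2.imwrite("pics/full_s6.png",i)
# find lower finger tip: dark pixels vs s5-like columns
g=i[255:285,225:250].astype(int).sum(2)//3
print(g)
E
```

```text
[[144 145 146 135  88  75  35  37  35  19  18  18  20  22  30  37  37  37
   36  36  34  32  31  41  68]
 [144 145 146 151 164 160  59  35  34  18  18  25  34  35  39  39  38  36
   34  33  31  28  27  30  49]
 [146 145 144 147 165 168  64  32  33  20  18  28  38  39  38  38  39  38
   34  31  31  23  22  27  39]
 [157 145 145 144 158 169  46  24  31  19  24  35  39  38  38  38  38  38
   38  37  27  19  18  20  26]
 [176 149 145 144 157 168  56  46  32  20  33  38  39  39  38  38  38  38
   39  32  19  14  17  19  19]
 [170 161 145 145 158 168  86 109  47  27  30  38  38  38  38  38  38  38
   32  19  14  13  14  20  37]
 [158 175 151 144 158 167 100 148  77  53  29  35  38  39  39  39  36  30
   21  24  38  39  37  49  75]
 [153 163 168 147 157 166 107 157  98  81  32  32  35  38  37  34  25  16
   39  79  81  81  77  74  75]
 [149 160 176 159 155 169 128 170 100  83  37  31  36  38  34  24  15  24
   73 127  83  78  77  77  75]
 [142 151 161 176 161 166 122 172  98  81  38  34  35  34  25  18  16  21
   49  78  74  75  76  76  75]
 [143 151 154 165 174 156 106 170  98  82  37  25 
[... 1350 characters left out ...]
24 148 155 165 171 150 147 148 147 146
  149 151 152 154 156 158 157]
 [113 110 108 108 106 103 102 103 110 131 154 162 177 163 147 147 148 146
  148 149 151 152 155 155 157]
 [112 111 112 113 108 105 102 103 103 118 148 154 163 179 152 147 148 149
  147 148 150 151 153 156 156]
 [112 115 116 116 111 107 102 103 102 110 130 148 155 167 169 149 147 148
  148 148 149 151 152 154 156]
 [112 116 113 112 109 106 106 104 104 104 111 131 153 163 179 161 146 148
  149 149 148 149 152 152 154]
 [109 111 111 109 110 108 109 109 108 105 104 116 147 154 166 183 150 147
  149 148 148 149 150 151 153]
 [107 107 108 109 109 111 113 112 110 107 105 108 131 152 160 176 169 148
  148 149 147 148 150 151 152]]
```

```bash
python3 -m handwheel '[[[0,0,-5],[0,0,0],1],[[0,0,-4],[0,0,0],1],[[0,0,0],[0,0,0],1]]' >/dev/null; python3 h.py|head -1;python3 - <<'E'
from h import *
print(jig(pix2w("scene",[[231,272],[233,274.5],[238.5,273],[242.5,271.5]],.015)).round().tolist())
E
```

```text
t 11.625 jig [-95.  -15.8] z -15.0 F [-0.44 -0.5  -0.25] w -0.0
[[-104.0, -13.0], [-104.0, -21.0], [-93.0, -22.0], [-85.0, -21.0]]
```

The board contact came at TCP z=-20, so the true tip is TCP z + 35 mm with no noticeable lateral offset. I'm now pushing the strip back with the shut fingers.

```bash
python3 -m handwheel '[[[6,-4,-3],[0,0,0],1],[[6,-2,0],[0,0,0],1],[[6,0,0],[0,0,0],1],[[6,0,0],[0,0,0],1],[[6,0,0],[0,0,0],1],[[6,0,0],[0,0,0],1],[[6,0,0],[0,0,0],1],[[6,0,0],[0,0,0],1],[[6,0,0],[0,0,0],1],[[6,0,0],[0,0,0],1],[[6,0,0],[0,0,0],1],[[6,0,0],[0,0,0],1]]' >/dev/null; python3 h.py|head -1; python3 -m handwheel '[[[4,0,0],[0,0,0],1],[[4,0,0],[0,0,0],1],[[2,0,0],[0,0,0],1]]' >/dev/null; python3 h.py|head -1
```

```text
t 13.125 jig [-22.8  -9.7] z -12.0 F [ 0.43 -0.33 -0.3 ] w 0.0002
t 13.5 jig [-12.9  -9.7] z -12.0 F [-0.61  0.11  0.1 ] w 0.0003
```

```bash
for i in 1; do python3 -m handwheel '[[[2,0,0],[0,0,0],1],[[2,0,0],[0,0,0],1],[[0,0,0],[0,0,0],1]]' >/dev/null; python3 h.py|head -1; done;  python3 -m handwheel '[[[1,0,0],[0,0,0],1],[[1,0,0],[0,0,0],1],[[0,0,0],[0,0,0],1]]' >/dev/null; python3 h.py|head -1;python3 -m handwheel '[[[1,0,0],[0,0,0],1],[[0.5,0,0],[0,0,0],1],[[0,0,0],[0,0,0],1]]' >/dev/null; python3 h.py|head -1; python3 - <<'E'
from h import *
i=vision.get_image("scene");cv2.imwrite("pics/n1.png",i)
j=vision.get_image("top");cv2.imwrite("pics/n1t.png",j)
E
```

```text
t 13.875 jig [-8.9 -9.8] z -12.0 F [-0.37 -0.59  0.41] w -0.0004
t 14.25 jig [-7.  -9.8] z -12.0 F [ 0.44 -0.78 -0.61] w 0.0001
t 14.625 jig [-5.5 -9.8] z -12.0 F [0.14 0.59 0.19] w -0.0001
```

```bash
python3 -m handwheel '[[[1,0,0],[0,0,0],1],[[0,0,0],[0,0,0],1]]' >/dev/null; python3 h.py|head -1; python3 -m handwheel '[[[1,0,0],[0,0,0],1],[[0,0,0],[0,0,0],1]]' >/dev/null; python3 h.py|head -1;python3 -m handwheel '[[[0.7,0,0],[0,0,0],1],[[0,0,0],[0,0,0],1]]' >/dev/null; python3 h.py|head -1
```

```text
t 14.975 jig [-4.5 -9.8] z -12.0 F [ 0.01 -0.41  0.01] w -0.0
t 15.225 jig [-4.1 -9.7] z -12.1 F [-1.78  0.05  0.34] w 0.0003
t 15.475 jig [-4.1 -9.7] z -12.1 F [-4.03 -0.13  2.32] w 0.0001
```

The strip is against the fence, with 4 N felt at x=-4.1 as predicted. I'm moving round to its right end.

```bash
python3 -m handwheel '[[[-12,0,0],[0,0,0],1],[[0,17,0],[0,0,0],1],[[0,17,0],[0,0,0],1],[[0,17,0],[0,0,0],1],[[0,17,0],[0,0,0],1],[[0,15,0],[0,0,0],1],[[10,0,0],[0,0,0],1],[[10,0,0],[0,0,0],1],[[10,0,0],[0,0,0],1],[[9,0,0],[0,0,0],1],[[0,0,0],[0,0,0],1]]' >/dev/null; python3 h.py|head -1; python3 -m handwheel '[[[0,-6,0],[0,0,0],1],[[0,-6,0],[0,0,0],1],[[0,-6,0],[0,0,0],1],[[0,-4,0],[0,0,0],1],[[0,-4,0],[0,0,0],1],[[0,0,0],[0,0,0],1]]' >/dev/null; python3 h.py|head -1
```

```text
t 16.85 jig [ 25.1 -92.4] z -12.1 F [ 0.61 -0.06 -0.55] w 0.0002
t 17.6 jig [ 24.1 -66.4] z -12.0 F [0.53 0.12 0.03] w 0.0002
```

```bash
python3 -m handwheel '[[[0,-4,0],[0,0,0],1],[[0,-3,0],[0,0,0],1],[[0,-2,0],[0,0,0],1],[[0,0,0],[0,0,0],1]]' >/dev/null; python3 h.py|head -1; python3 -m handwheel '[[[0,-1,0],[0,0,0],1],[[0,-1,0],[0,0,0],1],[[0,0,0],[0,0,0],1]]' >/dev/null; python3 h.py|head -1;  python3 -m handwheel '[[[0,-1,0],[0,0,0],1],[[0,-0.5,0],[0,0,0],1],[[0,0,0],[0,0,0],1]]' >/dev/null; python3 h.py|head -1
```

```text
t 18.1 jig [ 24.1 -57.5] z -12.0 F [ 0.1   0.1  -0.08] w -0.0001
t 18.475 jig [ 24.  -55.7] z -12.0 F [-0.13 -0.4  -0.04] w -0.0003
t 18.85 jig [ 24.1 -54.2] z -12.0 F [-0.55 -0.29  0.7 ] w 0.0001
```

```bash
python3 -m handwheel '[[[0,-1,0],[0,0,0],1],[[0,-0.5,0],[0,0,0],1],[[0,0,0],[0,0,0],1]]' >/dev/null; python3 h.py|head -1; python3 -m handwheel '[[[0,-1,0],[0,0,0],1],[[0,0,0],[0,0,0],1]]' >/dev/null; python3 h.py|head -1;  python3 -m handwheel '[[[0,-1,0],[0,0,0],1],[[0,0,0],[0,0,0],1]]' >/dev/null; python3 h.py|head -1
```

```text
t 19.225 jig [ 24.1 -52.7] z -12.0 F [ 0.58  0.34 -1.51] w -0.0002
t 19.475 jig [ 24.1 -51.8] z -12.0 F [-0.56 -0.37 -0.18] w -0.0
t 19.725 jig [ 24.1 -51.5] z -12.0 F [-0.4  -4.43 -0.17] w 0.0001
```

The end meets the block, with 4.4 N. I'll do a gentle re-seat against the fence.

```bash
python3 -m handwheel '[[[0,12,0],[0,0,0],1],[[-11,0,0],[0,0,0],1],[[-11,0,0],[0,0,0],1],[[-11,0,0],[0,0,0],1],[[-11,0,0],[0,0,0],1],[[0,-14,0],[0,0,0],1],[[0,-14,0],[0,0,0],1],[[0,-14,0],[0,0,0],1],[[0,-14,0],[0,0,0],1],[[6,0,0],[0,0,0],1],[[6,0,0],[0,0,0],1],[[2,0,0],[0,0,0],1],[[0,0,0],[0,0,0],1]]' >/dev/null; python3 h.py|head -1; python3 -m handwheel '[[[1,0,0],[0,0,0],1],[[1,0,0],[0,0,0],1],[[0,0,0],[0,0,0],1]]' >/dev/null; python3 h.py|head -1
```

```text
t 21.35 jig [-5.7 -7.2] z -12.1 F [-1.17  0.04 -0.62] w -0.0001
t 21.725 jig [-4.1 -6.8] z -12.0 F [ 0.11 -0.35  0.18] w -0.0001
```

```bash
python3 -m handwheel '[[[1,0,0],[0,0,0],1],[[0,0,0],[0,0,0],1]]' >/dev/null; python3 h.py|head -1; python3 - <<'E'
from h import *
i=vision.get_image("top");cv2.imwrite("pics/n2t.png",i);cv2.imwrite("pics/n2s.png",vision.get_image("scene"))
E
```

```text
t 21.975 jig [-4.1 -6.8] z -12.1 F [-3.12 -0.5   2.27] w -0.0002
```

Seated at the same x again. Now the wing screw: I'll generate the orbit chord table around the axis at radius 30 mm, clockwise.

```bash
python3 -m handwheel '[[[-15,0,0],[0,0,0],1],[[0,0,-30],[0,0,0],1],[[0,0,-30],[0,0,0],1],[[0,0,-27],[0,0,0],1],[[20,-13,0],[0,0,0],1],[[20,-13,0],[0,0,0],1],[[20,-12,0],[0,0,0],1],[[0,0,0],[0,0,0],1]]' >/dev/null; python3 h.py|head -1; python3 - <<'E'
import numpy as np
a=np.radians(300-15*np.arange(25));P=np.c_[30*np.cos(a),-30*np.sin(a)]
for k,d in zip(range(24),np.diff(P,axis=0)): print(300-15*k,"[%.1f,%.1f,0]"%tuple(d),end=" ")
E
```

```text
t 23.075 jig [43.2 32. ] z 74.9 F [-0.71 -0.04 -1.24] w -0.0002
300 [-7.2,3.0,0] 285 [-7.8,1.0,0] 270 [-7.8,-1.0,0] 255 [-7.2,-3.0,0] 240 [-6.2,-4.8,0] 225 [-4.8,-6.2,0] 210 [-3.0,-7.2,0] 195 [-1.0,-7.8,0] 180 [1.0,-7.8,0] 165 [3.0,-7.2,0] 150 [4.8,-6.2,0] 135 [6.2,-4.8,0] 120 [7.2,-3.0,0] 105 [7.8,-1.0,0] 90 [7.8,1.0,0] 75 [7.2,3.0,0] 60 [6.2,4.8,0] 45 [4.8,6.2,0] 30 [3.0,7.2,0] 15 [1.0,7.8,0] 0 [-1.0,7.8,0] -15 [-3.0,7.2,0] -30 [-4.8,6.2,0] -45 [-6.2,4.8,0]
```

```bash
python3 -m handwheel '[[[-2,1,20],[0,0,0],1],[[0,0,16],[0,0,0],1],[[0,0,8],[0,0,0],1],[[0,0,0],[0,0,0],1]]' >/dev/null; python3 h.py|head -1; python3 -m handwheel '[[[-7.2,3,0],[0,0,0],1],[[-7.8,1,0],[0,0,0],1],[[-7.8,-1,0],[0,0,0],1],[[-7.2,-3,0],[0,0,0],1],[[0,0,0],[0,0,0],1]]' >/dev/null; python3 h.py|head -1; python3 - <<'E'
from h import *
i=vision.get_image("scene");cv2.imwrite("pics/n3s.png",i);cv2.imwrite("pics/n3t.png",vision.get_image("top"))
E
```

```text
t 23.575 jig [39.4 30.1] z 30.4 F [-0.08  0.42  0.37] w 0.0002
t 24.2 jig [ 8.8 30.6] z 31.1 F [-0.3  -0.09 -1.05] w 0.0
```

```bash
python3 -m handwheel '[[[-5.2,-4.8,0],[0,0,0],1],[[-4.3,-6.2,0],[0,0,0],1],[[-2.5,-7.2,0],[0,0,0],1],[[-1,-7.8,0],[0,0,0],1],[[1,-7.8,0],[0,0,0],1],[[3,-7.2,0],[0,0,0],1]]' >/dev/null; python3 h.py|head -1; python3 -m handwheel '[[[4.8,-6.2,0],[0,0,0],1],[[6.2,-4.8,0],[0,0,0],1],[[7.2,-3,0],[0,0,0],1],[[7.8,-1,0],[0,0,0],1],[[7.8,1,0],[0,0,0],1],[[7.2,3,0],[0,0,0],1],[[0,0,0],[0,0,0],1]]' >/dev/null; python3 h.py|head -1; python3 - <<'E'
from h import *
a=cv2.imread("pics/n2t.png")[150:215,255:330]
b=vision.get_image("top")[150:215,255:330]; cv2.imwrite("pics/n4t.png",b)
c=vision.get_image("scene"); cv2.imwrite("pics/n4s.png",c)
E
```

```text
t 25.05 jig [ 0.7 72. ] z 30.9 F [-0.46 -1.71 -0.12] w 0.0003
t 25.925 jig [43.6 81.9] z 31.1 F [-0.03  0.22 -0.19] w 0.0
```

```bash
python3 -m handwheel '[[[4.6,4.3,0],[0,0,0],1],[[4.3,6.2,0],[0,0,0],1],[[3,7.2,0],[0,0,0],1],[[1,7.8,0],[0,0,0],1],[[-1,7.8,0],[0,0,0],1],[[-3,7.2,0],[0,0,0],1]]' >/dev/null; python3 h.py|head -1; python3 -m handwheel '[[[-4.8,6.2,0],[0,0,0],1],[[-6.2,4.8,0],[0,0,0],1],[[-7.2,3,0],[0,0,0],1]]' >/dev/null; python3 h.py|head -1
```

```text
t 26.775 jig [51.2 41.1] z 31.1 F [ 0.71  0.91 -0.59] w 0.0004
t 27.15 jig [32.6 27.4] z 31.2 F [2.1  0.26 0.03] w 0.0002
```

```bash
python3 -m handwheel '[[[-7.8,1,0],[0,0,0],1],[[-7.6,-1,0],[0,0,0],1]]' >/dev/null; python3 h.py|head -1; python3 -m handwheel '[[[-3.6,-1.5,0],[0,0,0],1],[[-3.6,-1.5,0],[0,0,0],1]]' >/dev/null; python3 h.py|head -1;python3 -m handwheel '[[[-3.1,-2.4,0],[0,0,0],1],[[-3.1,-2.4,0],[0,0,0],1]]' >/dev/null; python3 h.py|head -1;
```

```text
t 27.4 jig [17.  27.6] z 31.1 F [ 0.91 -1.08 -0.28] w 0.0001
t 27.65 jig [ 9.9 30.8] z 31.0 F [ 2.12 -0.47 -0.04] w -0.0
t 27.9 jig [ 3.7 35.7] z 30.9 F [ 1.25 -1.38 -0.03] w 0.0001
```

```bash
python3 -m handwheel '[[[-1.6,-2.1,0],[0,0,0],1],[[-1.6,-2.1,0],[0,0,0],1]]' >/dev/null; python3 h.py|head -1; python3 -m handwheel '[[[-1.6,-2,0],[0,0,0],1],[[-1,-2.4,0],[0,0,0],1]]' >/dev/null; python3 h.py|head -1;python3 -m handwheel '[[[-1,-2.4,0],[0,0,0],1],[[-1,-2.4,0],[0,0,0],1]]' >/dev/null; python3 h.py|head -1;python3 -m handwheel '[[[-0.5,-2.6,0],[0,0,0],1],[[-0.3,-2.6,0],[0,0,0],1]]' >/dev/null; python3 h.py|head -1
```

```text
t 28.15 jig [ 0.5 39.9] z 30.9 F [-0.05 -0.58  0.72] w -0.0001
t 28.4 jig [-1.9 44.2] z 31.0 F [ 1.04 -1.53  0.11] w -0.0
t 28.65 jig [-4. 49.] z 30.9 F [ 0.74 -1.64 -0.28] w 0.0001
t 28.9 jig [-4.9 54.3] z 30.9 F [ 0.91 -1.99  0.03] w 0.0003
```

The screw is past the earlier candidate stop, so it has one more half turn to go. I'm continuing slowly.

```bash
python3 -m handwheel '[[[0.5,-3.3,0],[0,0,0],1],[[0.7,-3.3,0],[0,0,0],1],[[1,-3.8,0],[0,0,0],1],[[1.3,-3.7,0],[0,0,0],1],[[1.7,-3.5,0],[0,0,0],1],[[2.2,-3.2,0],[0,0,0],1]]' >/dev/null; python3 h.py|head -1; python3 -m handwheel '[[[2.6,-2.9,0],[0,0,0],1],[[2.9,-2.6,0],[0,0,0],1],[[3.2,-2.2,0],[0,0,0],1]]' >/dev/null; python3 h.py|head -1;python3 -m handwheel '[[[3.5,-1.7,0],[0,0,0],1],[[3.7,-1.3,0],[0,0,0],1]]' >/dev/null; python3 h.py|head -1
```

```text
t 29.65 jig [ 2.6 75.2] z 30.9 F [-0.68 -1.25 -0.83] w -0.0002
t 30.025 jig [11.5 82.9] z 30.9 F [-1.76 -0.92  0.16] w 0.0003
t 30.275 jig [18.4 85.8] z 30.9 F [-2.17 -0.28  0.31] w 0.0001
```

```bash
python3 -m handwheel '[[[2.6,-0.6,0],[0,0,0],1],[[2.6,-0.4,0],[0,0,0],1],[[2.6,0,0],[0,0,0],1]]' >/dev/null; python3 h.py|head -1; python3 -m handwheel '[[[2.6,0.1,0],[0,0,0],1],[[2.6,0.4,0],[0,0,0],1]]' >/dev/null; python3 h.py|head -1;python3 -m handwheel '[[[2.5,0.7,0],[0,0,0],1],[[2.4,1,0],[0,0,0],1]]' >/dev/null; python3 h.py|head -1; python3 -m handwheel '[[[1.8,1,0],[0,0,0],1],[[1.8,1,0],[0,0,0],1]]' >/dev/null; python3 h.py|head -1
```

```text
t 30.65 jig [26.5 86.8] z 31.0 F [-2.34 -0.63  0.95] w -0.0002
t 30.9 jig [31.2 86.1] z 30.9 F [-2.4  -0.4   0.08] w -0.0001
t 31.15 jig [36.8 84.7] z 31.0 F [-1.78  1.47  1.07] w -0.0
t 31.4 jig [40.5 82.6] z 31.0 F [-2.73  1.01  0.48] w 0.0004
```

```bash
python3 -m handwheel '[[[1.7,1.1,0],[0,0,0],1],[[0.9,0.6,0],[0,0,0],1]]' >/dev/null; python3 h.py|head -1; python3 -m handwheel '[[[1.2,0.9,0],[0,0,0],1],[[0.8,0.6,0],[0,0,0],1]]' >/dev/null; python3 h.py|head -1;python3 -m handwheel '[[[0.8,0.7,0],[0,0,0],1],[[0.8,0.7,0],[0,0,0],1]]' >/dev/null; python3 h.py|head -1; python3 -m handwheel '[[[0.7,0.7,0],[0,0,0],1],[[0.7,0.7,0],[0,0,0],1]]' >/dev/null; python3 h.py|head -1
```

```text
t 31.65 jig [43.1 80.8] z 31.1 F [-2.13  0.96 -0.13] w 0.0001
t 31.9 jig [43.2 80.4] z 30.8 F [-4.97  4.41  2.65] w 0.0002
t 32.15 jig [43.4 80.1] z 30.7 F [-6.52  8.2   3.23] w 0.0
t 32.4 jig [43.5 79.9] z 30.7 F [-9.88 11.36  4.87] w -0.0003
```

Hard stop reached at the predicted angle. I'm backing off, lifting clear, and taking a look.

```bash
python3 -m handwheel '[[[-3,-4,0],[0,0,0],1],[[-2,-6,0],[0,0,0],1],[[0,0,-15],[0,0,0],1],[[0,0,-30],[0,0,0],1],[[0,0,-30],[0,0,0],1],[[0,0,-30],[0,0,0],1],[[-40,0,-20],[0,0,0],1],[[-50,20,0],[0,0,0],1],[[-50,50,0],[0,0,0],1],[[-50,50,0],[0,0,0],1],[[-30,60,0],[0,0,0],1],[[0,60,0],[0,0,0],1],[[0,60,0],[0,0,0],1],[[0,60,0],[0,0,0],1],[[0,60,0],[0,0,0],1],[[0,0,0],[0,0,0],1]]' >/dev/null; python3 h.py|head -1; python3 - <<'E'
from h import *
def enh(i): return (255*(i/255.)**0.6).astype('uint8')
i=vision.get_image("scene");j=vision.get_image("top")
cv2.imwrite("pics/fin_s.png",i);cv2.imwrite("pics/fin_t.png",j)
a=cv2.resize(j[145:235,235:335],(400,360),interpolation=cv2.INTER_CUBIC);b=cv2.resize(i[185:285,215:315],(400,400),interpolation=cv2.INTER_CUBIC)
c=cv2.resize(j,(256,192));d=cv2.resize(i,(256,192))
W=np.zeros((600,800,3),'uint8');W[:360,:400]=a;W[:400,400:]=b;W[400:592,:256]=c;W[400:592,400:656]=d
cv2.imwrite("pics/fin.png",enh(W))
E
```

```text
t 34.4 jig [-162.8 -323.6] z 157.2 F [-0.53  0.58  0.21] w -0.0005
```

View pics/fin.png

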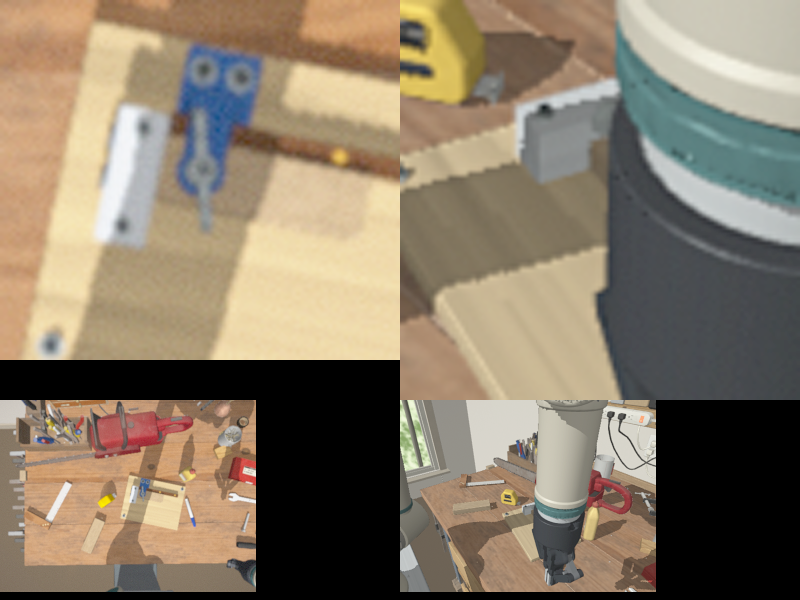

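The final view shows the strip along the fence. Its left end is at the block (about 165,185) and its right end at about (362,190)–(355,238). The wings run (192,115)–(207,228), about 15–19° off the jig's x, which matches tight. The tape, pen and bottle have not moved.

```bash
python3 - <<'E'
from h import *
print(jig(pix2w("top",(np.array([[366,190],[357,238]])+.5)/4-.5+[235,145],.034)).round(1).tolist())
from rig import manip; print(manip.sign_off())
E
```

```text
[[35.7, -37.5], [7.9, -37.8]]
the job is handed in; nothing more can be done
None
```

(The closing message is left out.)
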